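# Set the bench sharpener to the third speed click and start it

### The arm

A 7-joint arm with a two-finger parallel gripper is mounted at the origin on the work surface. World frame = base frame: x ahead of the robot, y to its left, z up, the work surface at z = 0. Lengths are in mm, angles in rad, forces in N, time in s.
With the tool pointing down it reaches from about 400 to 875 mm from the base axis. Payload 4.4 kg.
Tool frame: the origin (TCP) lies at the very end of the fingers, on their centre line; the grasp point (between the pads) lies 19 mm behind it; z points along the fingers, y is the direction in which the jaws open and shut (so a half turn about z gives the same grasp; the last joint's range is limited). The gripper opens to 85 mm and grips with 20 to 120 N. Pads are 22 mm wide; open, the fingers measure 114 mm over their backs; the gripper's body (76 mm by 85 mm) begins 54 mm behind the grasp point. The pads swing forward as they close: fully open they stand 13 mm farther back than shut.
Start: joints at [1.189, 0.628, 0.038, 1.517, -0.027, 0.996, -0.02], TCP at [201.903, -617.862, 231.313] pointing down, gripper open.
Joint ranges: [-3.06, 3.06], [-0.37, 2.12], [-1.25, 1.32], [0.18, 2.47], [-1.1, 4.24], [0.23, 1.98], [-2.94, 2.94]. Speed limits (rad/s): [2.57, 2.57, 3.14, 3.14, 3.14, 3.14, 3.14].

### API

Orientations are given as [roll, pitch, yaw] about the fixed x, y, z axes, in that order (R = Rz(yaw) Ry(pitch) Rx(roll)).
In Python, from cell import ctrl, eyes gives the robot as it stands.
- The arm moves only by the tool move_arm, never from a script. Its argument "increments" is a list of rows, each a list of 6 numbers: the shift along the tool's x, y, z in cm, then the turn, a rotation vector about the tool's x, y, z in degrees. In form: [[x, y, z, wx, wy, wz], ...]. A call has 1 to 20 rows; each row is the pose to reach, as a shift and turn from the pose commanded when the call began, along the tool's axes at that moment; what a row does not reach only later rows make up. A row lasts 1/10 s, in which the tool goes at most 50 mm and 8.59 degrees, less where a joint would pass 70% of its speed; a pose out of reach is approached as far as the arm can. A call with a gripper value outside its range is refused whole. "grip" is the opening, from -1 (shut) to 1 (fully open), set as the call begins (left out, the last holds). The fingers move at their own pace and stop on an object; the grip force is fixed at half the most. Time passes only in rows, so rows that repeat a pose let the fingers close. It gives the time, the measured TCP pose, the force and the opening at its end, in the units of the state.
- ctrl.read_state(): the state, without advancing time (a new reading comes with each control period).
- eyes.get_image(name): name is "scene" or "side" or "wrist"; returns the picture (420x560x3 uint8, red, green, blue); there is no depth.
- eyes.calibration(name): a dict with "fx", "fy", "cx", "cy" (pixels), "pose" (4x4, takes a point from camera to world coordinates); the wrist camera has in their place "tool_from_camera" (4x4, takes a point from camera to tool coordinates, whose origin is the TCP and whose axes are the flange's). Camera axes: x right, y up, looking along -z (the intrinsics and any distortion apply to the point x, -y, -z); pixel columns grow to the right and rows downward; lengths in mm; the calibration is good to about 2 mm. A picture is of the moment at which its call begins: read the wrist's pose just before it. calibration takes no time and is no camera call.
- ctrl.finish_job(): hands the job in, once; it reports no verdict.
The state is a dict: "clock": time; "qpos": joint angles; "qd": joint speeds; "tau": joint torques, N m; "eef_pos": TCP position; "tool_rot": TCP orientation; "force": force on the tool from outside, world axes, zero at the start; "torque": the same for the moment, N m; "width": finger opening in mm.
Only numpy, scipy, OpenCV 4.12 (cv2) and the standard library are available. Lean on these libraries where they do the work, as an engineer would, in place of code of your own. Each camera call takes 0.05 s, during which the arm holds its last target. There are 200 camera calls.

### The job

The speed lever of the bench sharpener stands at its off end. Push it with a fingertip along its slot towards the start button, counting the clicks, stop at the third click without going past it, and leave it seated in that notch. Only then press the start button fully in, let go of it, and leave the things lying around the machine where they are.

Things in the scene. Friction and masses are not known exactly. Their poses are not given: they have to be found in the camera images.
- sharpener: Bench sharpener, fixed. Origin on the bench under the console; z up; y runs along the slot from lever to start button and on to the motor. Grey console: flat block 130 mm (x), y -180 to +150 mm, top 70 mm up. Slot at x = 0; button at x = 0, y = +85. Blue motor housing: 170 mm in x, y +270 to +420, 180 high; then a stone wheel and steel bar, up to 266 high, to y = +500.
- speed_lever (a joint): Lever travel along sharpener +y, in m: 0 at the off end (start), 0.108 at the far stop. Notches 18 mm apart: 0 (off), 0.018 (first click), 0.036 (second), 0.054 (third) and so on. About 6 N starts it out of a notch, fading to none half-way (9 mm on); past that it springs ahead by itself into the next notch and stays when released. Let go short of half-way, it springs back.
- speed_lever_top (a point): Centre of the top of the lever's black grip: a paddle 36 mm wide (sharpener x), 12 mm thick (sharpener y), its top 40 mm above the console (110 mm above the bench), its underside 12 mm above the console, on a thin steel stem. It lies at sharpener x = 0, y = -130 mm + travel.
- start_button (a joint): Travel of the start button, straight down, in m: 0 out, 0.006 fully in. Springs back when let go; about 5 N holds it fully in.
- start_button_top (a point): Centre of the top face of the start button, a round black push button 32 mm in diameter in a dark steel housing on the console, top 92 mm above the bench; it travels 6 mm down.
- offcut: Bystander: loose block of wood 50 x 120 x 35 mm, on the bench on the side of the console away from the robot. Origin: centre of its underside.
- flask: Bystander: upright blue drinks flask with a black cap, 68 mm diameter, 210 mm high, on the bench off the console's -y end. Origin: centre of its underside.
- paste_jar: Bystander: amber jar with steel cap, 64 mm diameter, 55 mm high, on the bench on the robot's side of the console. Origin: centre of its underside.
- chisel: Bystander: loose wood chisel 250 mm long along its x, wooden handle to -x, 27 mm thick, lying on the bench on the robot's side of the console. Origin: on the bench under the joint of handle and blade.

How it is judged (in metres and radians):
On the way, in this order (a step that is already met when the one before it is completed fails the run):
1. the lever rests in the third notch (travel 54 mm, within 4 mm) (value of joint speed_lever between 0.05 and 0.058 m), for 0.3 s.
2. the start button is pressed in (at least 4.5 mm of its 6 mm) while the lever is in the third notch (all of step 1 and value of joint start_button above 0.0045 m), for 0.02 s.
At the end, for the whole second after the job is handed in: The lever is at rest in the third notch (travel 54 mm, within 4 mm), the start button is out again (within 1.5 mm), and each bystander is within 30 mm of where it stood (all of step 1 and velocity of joint speed_lever between -0.01 and 0.01 m/s and value of joint start_button below 0.0015 m and distance of each of offcut, flask, paste_jar, chisel from where it was at the start of the episode below 0.03 m); the robot touches nothing.
It fails at once if the lever goes past the third notch (beyond 64 mm of travel) (value of joint speed_lever above 0.064 m).
It fails at once if the start button is pressed (3 mm or more) before the lever is in the third notch (value of joint start_button above 0.003 m and value of joint speed_lever below 0.05 m).
It fails at once if the offcut, flask, paste jar or chisel is moved, carried or lifted by more than 30 mm (distance of any of offcut, flask, paste_jar, chisel from where it was at the start of the episode above 0.03 m).
It also fails if it takes over 58 s, if anything falls off the work surface, if the arm or the gripper's body presses on something with over 40 N, if the wrist force passes 120 N, or if a joint passes its speed limit or range.

## Working session

There is one attempt and no reset: what is moved stays moved. The work goes in short steps, Python scripts to look and compute and a tool call to move; the robot and the scene stay as the last step left them, time stands still between calls to the robot, and variables do not carry over. Pictures are saved under pics/ and viewed, about 8 in all and at most 12, crops included, and the job is handed in when it is done.

Besides the shell and the picture viewer there is one more tool, called after ">>>" as a command line: name --pt "numbers of a row" for each row, then --argument value for the rest. move_arm: Moves the arm, as the interface text tells. Its arguments: {"type":"object","properties":{"increments":{"type":"array","items":{"type":"array","items":{"type":"number"}}},"grip":{"type":"number"}},"required":["increments"]}

```bash
mkdir -p pics; python3 - <<'E'
from cell import ctrl, eyes
import cv2,numpy as np
s=ctrl.read_state();print({k:np.round(s[k],3) for k in('clock','eef_pos','tool_rot','force','width')})
for n in('scene','side','wrist'):
    im=eyes.get_image(n);cv2.imwrite(f'pics/{n}0.png',cv2.cvtColor(im,cv2.COLOR_RGB2BGR))
    c=eyes.calibration(n);print(n,{k:np.round(v,3).tolist() if not isinstance(v,str) else v for k,v in c.items()})
a=[cv2.imread(f'pics/{n}0.png') for n in('scene','side')]
E
```

```text
{'clock': np.float64(0.0), 'eef_pos': array([ 201.712, -617.264,  230.402]), 'tool_rot': array([-3.14 ,  0.   ,  0.316]), 'force': array([-0.665, -0.179, -0.652]), 'width': np.float64(85.129)}
scene {'fx': 415.651, 'fy': 415.651, 'cx': 279.6, 'cy': 207.74, 'pose': [[-0.692, -0.58, 0.43, 990.53], [0.722, -0.542, 0.431, 270.248], [-0.017, 0.608, 0.793, 867.663], [0.0, 0.0, 0.0, 1.0]]}
side {'fx': 501.079, 'fy': 501.079, 'cx': 281.929, 'cy': 218.718, 'pose': [[-0.981, 0.119, -0.153, 394.323], [-0.194, -0.601, 0.775, 778.957], [0.0, 0.79, 0.613, 807.074], [0.0, 0.0, 0.0, 1.0]]}
wrist {'fx': 292.817, 'fy': 292.817, 'cx': 281.806, 'cy': 205.889, 'tool_from_camera': [[-0.0, 0.96, 0.281, 71.479], [1.0, -0.0, 0.0, -0.681], [0.0, 0.281, -0.96, -140.703], [0.0, 0.0, 0.0, 1.0]]}
```

View pics/scene0.png

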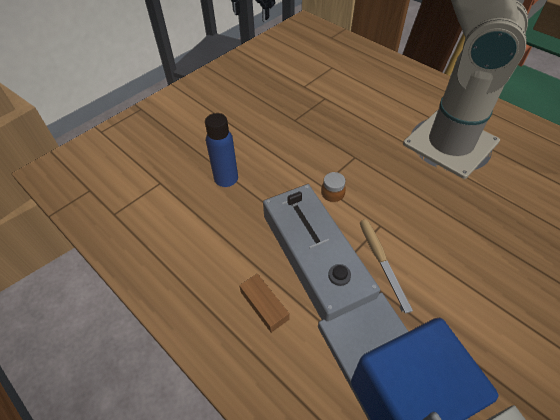

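View pics/side0.png

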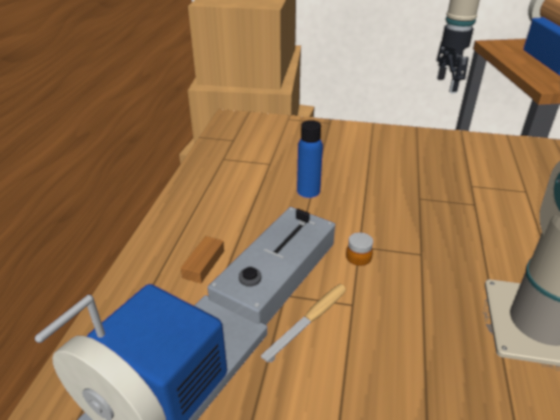

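Scene view: the lever grip is at about (294,197), the button at (340,272), the flask near (223,150) and the jar at (334,187). Side view: the lever is at (303,214) and the button at (250,275). Next I'll measure these.

```bash
cat > h.py <<'E'
import numpy as np,cv2
from cell import ctrl,eyes
def ray(c,u,v,P=None):
    P=np.array(c['pose']) if P is None else P
    d=P[:3,:3]@np.array([(u-c['cx'])/c['fx'],-(v-c['cy'])/c['fy'],-1.]);return P[:3,3],d
def plane(c,u,v,z,P=None):
    o,d=ray(c,u,v,P);return o+d*(z-o[2])/d[2]
def proj(c,p,P=None):
    P=np.array(c['pose']) if P is None else P
    q=P[:3,:3].T@(np.array(p)-P[:3,3]);return np.array([c['cx']+c['fx']*q[0]/-q[2],c['cy']-c['fy']*q[1]/-q[2]])
def tri(r1,r2):
    A=np.zeros((3,3));b=np.zeros(3)
    for o,d in(r1,r2):
        d=d/np.linalg.norm(d);M=np.eye(3)-np.outer(d,d);A+=M;b+=M@o
    return np.linalg.solve(A,b)
E
python3 - <<'E'
from h import *
for n,boxes in(('scene',[(275,180,315,212),(322,255,358,292)]),('side',[(288,203,316,226),(234,260,266,290)])):
    im=cv2.imread(f'pics/{n}0.png');c=eyes.calibration(n)
    for (x0,y0,x1,y1),z in zip(boxes,(110,92)):
        m=(im[y0:y1,x0:x1].max(2)<60).astype(np.uint8)
        k,l,st,ce=cv2.connectedComponentsWithStats(m)
        i=1+st[1:,4].argmax();u,v=ce[i]+[x0,y0];print(n,st[i]+[x0,y0,0,0,0],u.round(1),v.round(1),plane(c,u,v,z).round(1))
a=cv2.imread('pics/scene0.png')[175:305,255:395];b=cv2.imread('pics/side0.png')[195:300,220:345]
A=cv2.resize(a,(560,520),interpolation=2)
B=cv2.resize(b,(500,420),interpolation=2)
cv2.imwrite('pics/c0.png',cv2.resize(np.hstack([A,cv2.copyMakeBorder(B,0,100,0,0,0)]),(800,392)))
E
```

```text
scene [288 192  14  13 119] 294.5 198.3 [ 536.2 -135.1  110. ]
scene [332 265  16  15 192] 339.7 272.2 [607.1  58.9  92. ]
side [297 210  12  12 106] 302.4 215.5 [ 524.5 -124.1  110. ]
side [242 268  16  12 145] 249.6 273.5 [602.   65.8  92. ]
```

View pics/c0.png

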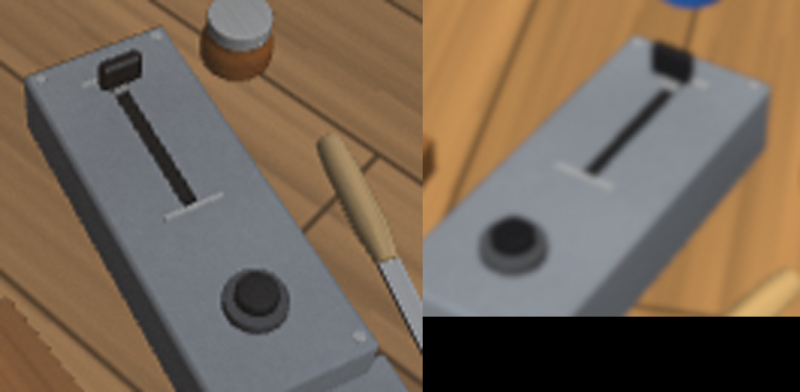

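Crop: the lever paddle sits at the off end of the slot, there are white marks at both slot ends, and the button stands in a dark ring. The jar and chisel are clear on the robot's side. Next I'll refine the axis with the grip mid-height and locate the flask.

```bash
python3 - <<'E'
from h import *
c,s=eyes.calibration('scene'),eyes.calibration('side')
print('lever tri',tri(ray(c,294.5,198.3),ray(s,302.4,215.5)).round(1),[plane(k,*p,98).round(1) for k,p in((c,(294.5,198.3)),(s,(302.4,215.5)))])
print('btn tri',tri(ray(c,339.7,272.2),ray(s,249.6,273.5)).round(1))
print('flask cap',tri(ray(c,216,120),ray(s,311,128)).round(1)); print('flask base',plane(c,226,181,5),plane(s,309,192,5))
print('jar top',tri(ray(c,334.5,180),ray(s,361,241)).round(1))
E
```

```text
lever tri [ 527.3 -142.9   95.4] [array([ 529. , -141.5,   98. ]), array([ 526.8, -139.6,   98. ])]
btn tri [603.9  57.5  84.4]
flask cap [ 544.9 -385.2  200.6]
flask base [ 557.02528121 -370.70620578    5.        ] [ 543.56854544 -370.84105357    5.        ]
jar top [ 385.5 -131.3   51.1]
```

>>> move_arm --grip -1 --pt "0 0 -3 0 0 0" --pt "2 -1.5 -6 0 0 -3" --pt "5 -3.7 -6 0 0 -7" --pt "8 -6 -6 0 0 -11" --pt "11 -8.2 -6 0 0 -15" --pt "14 -10.5 -6 0 0 -19" --pt "17.5 -13.1 -6 0 0 -23" --pt "21 -15.7 -6 0 0 -27" --pt "24.5 -18.3 -6 0 0 -31" --pt "28 -21 -6 0 0 -35" --pt "31.5 -23.6 -6 0 0 -39" --pt "35 -26.2 -6 0 0 -43" --pt "38.5 -28.8 -6 0 0 -47" --pt "41 -30.7 -6 0 0 -49" --pt "43 -32.2 -6 0 0 -51.1" --pt "44 -33 -6 0 0 -51.1" --pt "44 -33 -6 0 0 -51.1" --pt "44 -33 -6 0 0 -51.1"

```text
clock: 1.95
eef_pos: [516.8, -168.9, 291.1]
tool_rot: [-3.141, 0.001, 1.206]
force: [0.7, -0.2, 1.3]
width: -0.1
```

```bash
cat >> h.py <<'E'
from scipy.spatial.transform import Rotation as Rn
def wpose(s,c):
    T=np.eye(4);T[:3,:3]=Rn.from_euler('xyz',s['tool_rot']).as_matrix();T[:3,3]=s['eef_pos'];return T@np.array(c['tool_from_camera'])
def wrist(name):
    c=eyes.calibration('wrist');s=ctrl.read_state();im=cv2.cvtColor(eyes.get_image('wrist'),cv2.COLOR_RGB2BGR)
    cv2.imwrite(f'pics/{name}.png',im);np.save(f'pics/{name}.npy',wpose(s,c));return s,im,c,wpose(s,c)
E
python3 - <<'E'
from h import *
s,im,c,P=wrist('w1');print(s['clock'],np.round(s['eef_pos'],1),np.round(s['tool_rot'],3),np.round(s['force'],1),s['width'])
print(proj(c,[527.8,-140.5,110],P),proj(c,[604,61,92],P))
E
```

```text
1.95 [ 516.8 -168.9  291.1] [-3.141e+00  1.000e-03  1.206e+00] [ 0.7 -0.2  1.3] -0.05019601671178199
[282.44776755 159.45965459] [281.76255152 -71.85465519]
```

View pics/w1.png

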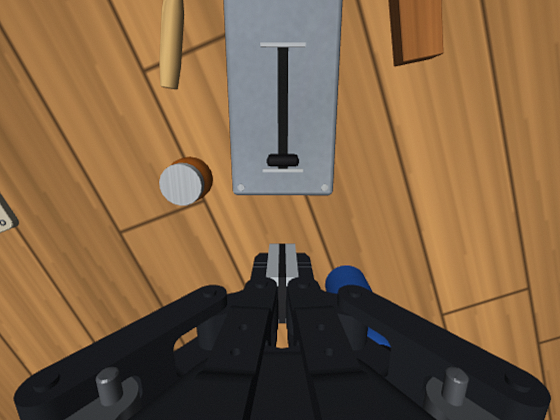

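Wrist view: the paddle is at (283,160), matching the prediction (282,159.5). The slot runs straight up the image from there. The closed fingertip is at (283,244), and the flask is well behind it. Now the exact paddle edge.

```bash
python3 - <<'E'
from h import *
im=cv2.imread('pics/w1.png');P=np.load('pics/w1.npy');c=eyes.calibration('wrist')
m=im[148:172,262:304].max(2)<70
for r in range(24): print(r+148,''.join('#' if k else '.' for k in m[r]))
T=np.array([516.8,-168.9]);a=1.206;X=np.array([np.cos(a),np.sin(a)]);Y=np.array([np.sin(a),-np.cos(a)])
for u,v in((267.5,165.5),(299,165.5),(283,165.5),(283,154.5)):
    p=plane(c,u,v,110,P)[:2]-T;print(u,v,'tool xy',(p@X).round(1),(p@Y).round(1))
g=(im[60:145,262:304].max(2)<70);v,u=np.nonzero(g);v=v+60;u=u+262
for r in(60,140):
    k=u[v==r].mean();p=plane(c,k,r,70,P)[:2]-T;print('slot',r,k,p@X,p@Y)
E
```

```text
148 ................##########................
149 ................##########................
150 ................##########................
151 ................##########................
152 ................#########.................
153 ................##########................
154 ........#########################.........
155 .......############################.......
156 ......##############################......
157 ......##############################......
158 .....###############################......
159 .....################################.....
160 .....################################.....
161 .....################################.....
162 .....################################.....
163 .....################################.....
164 ......##############################......
165 ......##############################......
166 ................##########................
167 ................##########................
168 .................########.................
169 ..........................................
170 ..........................................
171 ..........................................
267.5 165.5 tool xy 23.8 -16.3
299 165.5 tool xy 23.8 18.4
283 165.5 tool xy 23.8 0.8
283 154.5 tool xy 35.8 0.7
slot 60 282.5 136.48761593443962 0.22954986055556428
slot 140 282.5 48.66116544811609 0.26827831135048497
```

>>> move_arm --pt "0 0.05 2 0 0 0" --pt "0 0.05 5 0 0 0" --pt "0 0.05 8 0 0 0" --pt "0 0.05 11 0 0 0" --pt "0 0.05 14 0 0 0" --pt "0 0.05 17 0 0 0" --pt "0 0.05 19 0 0 0" --pt "0 0.05 19.9 0 0 0" --pt "0 0.05 19.9 0 0 0" --pt "0 0.05 19.9 0 0 0"

```text
clock: 3.0
eef_pos: [518.5, -168.6, 93.1]
tool_rot: [3.14, 0.0, 1.207]
force: [-0.3, 0.3, 1.0]
width: -0.4
```

```bash
cat >> h.py <<'E'
def lev(name):
    s,im,c,P=wrist(name);a=s['tool_rot'][2];X=np.array([np.cos(a),np.sin(a)])
    print(s['clock'],np.round(s['eef_pos'],1),np.round(s['tool_rot'],3),'F',np.round(s['force'],1))
    T=np.array(s['eef_pos'][:2])
    L0=np.array([516.8,-168.9])+29.8*np.array([np.cos(1.206),np.sin(1.206)])
    print('TCP ahead of lever0 (slot axis):',((T-L0)@X).round(1))
    for t in(0,18,36,54,72):
        q=L0+t*X;print(t,'pred top edges rows',[proj(c,[*(q+e*X),110],P).round(1).tolist() for e in(-6,6)])
E
python3 -c "
from h import *
lev('w2')"
```

```text
3.0 [ 518.5 -168.6   93.1] [3.14  0.    1.207] F [-0.3  0.3  1. ]
TCP ahead of lever0 (slot axis): -28.9
0 pred top edges rows [[279.8, 233.2], [279.7, 207.8]]
18 pred top edges rows [[279.7, 194.7], [279.6, 167.2]]
36 pred top edges rows [[279.6, 152.9], [279.6, 123.1]]
54 pred top edges rows [[279.5, 107.6], [279.4, 75.1]]
72 pred top edges rows [[279.4, 58.1], [279.3, 22.6]]
```

View pics/w2.png

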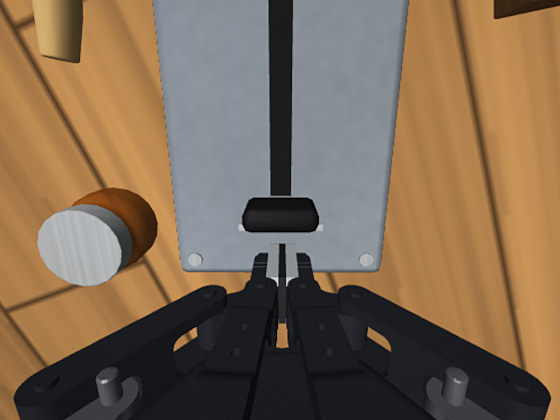

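Wrist view: the paddle covers rows 197–233 at u≈280, as predicted for travel 0. The fingertip at (282,243) is just behind it. Push to the first click.

>>> move_arm --pt "0.3 0 0 0 0 0" --pt "0.6 0 0 0 0 0" --pt "0.9 0 0 0 0 0" --pt "1.1 0 0 0 0 0" --pt "1.3 0 0 0 0 0" --pt "1.5 0 0 0 0 0" --pt "1.7 0 0 0 0 0" --pt "1.7 0 0 0 0 0" --pt "1.7 0 0 0 0 0"

```text
clock: 3.95
eef_pos: [524.5, -151.1, 92.3]
tool_rot: [3.141, -0.001, 1.208]
force: [1.0, -0.5, -0.6]
width: -0.2
```

```bash
cat >> h.py <<'E'
def auto(name):
    lev(name);im=cv2.imread(f'pics/{name}.png')
    for u in(252,308): # columns on paddle, off the slot
        r=np.nonzero(im[0:243,u].max(1)<60)[0];print('dark rows u',u,(r.min(),r.max(),len(r)) if len(r) else None)
E
python3 -c "
from h import *
auto('w3')"
```

```text
3.95 [ 524.5 -151.1   92.3] [ 3.141e+00 -1.000e-03  1.208e+00] F [ 1.  -0.5 -0.6]
TCP ahead of lever0 (slot axis): -10.5
0 pred top edges rows [[281.2, 270.5], [281.1, 246.9]]
18 pred top edges rows [[281.1, 234.7], [281.1, 209.2]]
36 pred top edges rows [[281.1, 196.0], [281.1, 168.4]]
54 pred top edges rows [[281.1, 154.1], [281.1, 124.1]]
72 pred top edges rows [[281.0, 108.5], [281.0, 75.9]]
dark rows u 252 (np.int64(217), np.int64(242), 26)
dark rows u 308 (np.int64(216), np.int64(242), 27)
```

>>> move_arm --pt "0.1 0 0 0 0 0" --pt "0.2 0 0 0 0 0" --pt "0.2 0 0 0 0 0" --pt "0.2 0 0 0 0 0"

```text
clock: 4.4
eef_pos: [524.8, -149.5, 92.2]
tool_rot: [-3.141, -0.0, 1.208]
force: [-0.4, 0.6, 0.2]
width: -0.1
```

```bash
python3 -c "
from h import *
auto('w4')"
```

```text
4.4 [ 524.8 -149.5   92.2] [-3.141 -0.     1.208] F [-0.4  0.6  0.2]
TCP ahead of lever0 (slot axis): -8.8
0 pred top edges rows [[281.7, 273.8], [281.7, 250.4]]
18 pred top edges rows [[281.7, 238.2], [281.7, 212.9]]
36 pred top edges rows [[281.7, 199.8], [281.7, 172.4]]
54 pred top edges rows [[281.7, 158.2], [281.7, 128.4]]
72 pred top edges rows [[281.7, 112.9], [281.7, 80.6]]
dark rows u 252 (np.int64(204), np.int64(236), 33)
dark rows u 308 (np.int64(202), np.int64(236), 35)
```

View pics/w4.png

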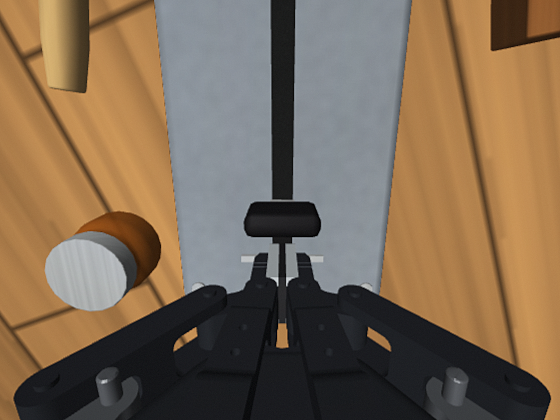

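The lever has snapped into the first notch: the paddle's back edge is at row 237 and prediction for 18 mm is 238. It snapped with the TCP at about -9.6, so the next click should come near +8.4.

>>> move_arm --pt "0.3 0 0 0 0 0" --pt "0.6 0 0 0 0 0" --pt "0.8 0 0 0 0 0" --pt "1.0 0 0 0 0 0" --pt "1.2 0 0 0 0 0" --pt "1.4 0 0 0 0 0" --pt "1.6 0 0 0 0 0" --pt "1.75 0 0 0 0 0" --pt "1.9 0 0 0 0 0" --pt "1.9 0 0 0 0 0" --pt "1.9 0 0 0 0 0"

```text
clock: 5.55
eef_pos: [531.9, -131.4, 92.3]
tool_rot: [3.142, -0.001, 1.208]
force: [0.3, -0.7, 1.0]
width: -0.3
```

```bash
python3 -c "
from h import *
auto('w5')"
```

```text
5.55 [ 531.9 -131.4   92.3] [ 3.142e+00 -1.000e-03  1.208e+00] F [ 0.3 -0.7  1. ]
TCP ahead of lever0 (slot axis): 10.6
0 pred top edges rows [[281.3, 309.2], [281.3, 287.5]]
18 pred top edges rows [[281.3, 276.3], [281.3, 253.0]]
36 pred top edges rows [[281.3, 240.9], [281.3, 215.8]]
54 pred top edges rows [[281.3, 202.7], [281.3, 175.5]]
72 pred top edges rows [[281.2, 161.4], [281.2, 131.8]]
dark rows u 252 (np.int64(206), np.int64(238), 33)
dark rows u 308 (np.int64(205), np.int64(239), 35)
```

Second notch reached (back edge at row 239, predicted 241). On to the third, with a slow finish.

>>> move_arm --pt "0.3 0 0 0 0 0" --pt "0.6 0 0 0 0 0" --pt "0.8 0 0 0 0 0" --pt "1.0 0 0 0 0 0" --pt "1.2 0 0 0 0 0" --pt "1.35 0 0 0 0 0" --pt "1.45 0 0 0 0 0" --pt "1.55 0 0 0 0 0" --pt "1.65 0 0 0 0 0" --pt "1.75 0 0 0 0 0" --pt "1.75 0 0 0 0 0" --pt "1.75 0 0 0 0 0"

```text
clock: 6.8
eef_pos: [538.0, -115.3, 92.3]
tool_rot: [-3.142, -0.0, 1.208]
force: [0.2, 0.2, -0.1]
width: 0.0
```

```bash
python3 -c "
from h import *
auto('w6')"
```

```text
6.8 [ 538.  -115.3   92.3] [-3.142 -0.     1.208] F [ 0.2  0.2 -0.1]
TCP ahead of lever0 (slot axis): 27.8
0 pred top edges rows [[281.4, 338.6], [281.4, 318.3]]
18 pred top edges rows [[281.4, 307.8], [281.4, 286.1]]
36 pred top edges rows [[281.3, 274.8], [281.3, 251.5]]
54 pred top edges rows [[281.3, 239.3], [281.3, 214.1]]
72 pred top edges rows [[281.3, 201.0], [281.3, 173.7]]
dark rows u 252 (np.int64(204), np.int64(237), 34)
dark rows u 308 (np.int64(203), np.int64(237), 35)
```

View pics/w6.png

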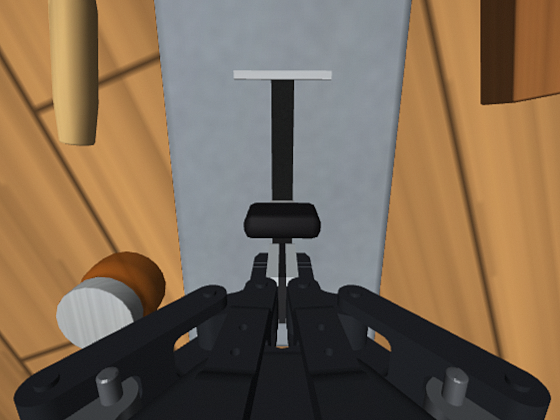

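The lever is in the third notch: back edge at row 237, predicted 239 for 54 mm and 201 for 72 mm. Now back off, rise and go over the button.

>>> move_arm --pt "-0.5 0 0 0 0 0" --pt "-1 0 0 0 0 0" --pt "-1 0 -2 0 0 0" --pt "-1 0 -5 0 0 0" --pt "0 0 -7 0 0 0" --pt "3 0 -7 0 0 0" --pt "6 0 -7 0 0 0" --pt "9 0 -7 0 0 0" --pt "12 0 -7 0 0 0" --pt "15 0 -7 0 0 0" --pt "17 0 -7 0 0 0" --pt "18.2 0 -7 0 0 0" --pt "18.7 0 -7 0 0 0" --pt "18.7 0 -7 0 0 0" --pt "18.7 0 -7 0 0 0"

```text
clock: 8.35
eef_pos: [603.9, 57.1, 162.2]
tool_rot: [-3.141, 0.001, 1.206]
force: [-0.7, -0.1, -0.1]
width: -0.1
```

```bash
python3 - <<'E'
from h import *
lev('w7')
for n in('scene','side'): cv2.imwrite(f'pics/{n}7.png',cv2.cvtColor(eyes.get_image(n),cv2.COLOR_RGB2BGR))
a=cv2.resize(cv2.imread('pics/scene7.png')[140:320,230:410],(400,400));b=cv2.resize(cv2.imread('pics/side7.png')[150:310,200:360],(400,400))
cv2.imwrite('pics/c7.png',np.hstack([a,b]))
E
```

```text
8.35 [603.9  57.1 162.2] [-3.141e+00  1.000e-03  1.206e+00] F [-0.7 -0.1 -0.1]
TCP ahead of lever0 (slot axis): 212.4
0 pred top edges rows [[281.6, 451.8], [281.6, 442.2]]
18 pred top edges rows [[281.6, 437.3], [281.6, 427.3]]
36 pred top edges rows [[281.6, 422.2], [281.5, 411.8]]
54 pred top edges rows [[281.5, 406.5], [281.5, 395.7]]
72 pred top edges rows [[281.5, 390.1], [281.5, 378.9]]
```

View pics/c7.png

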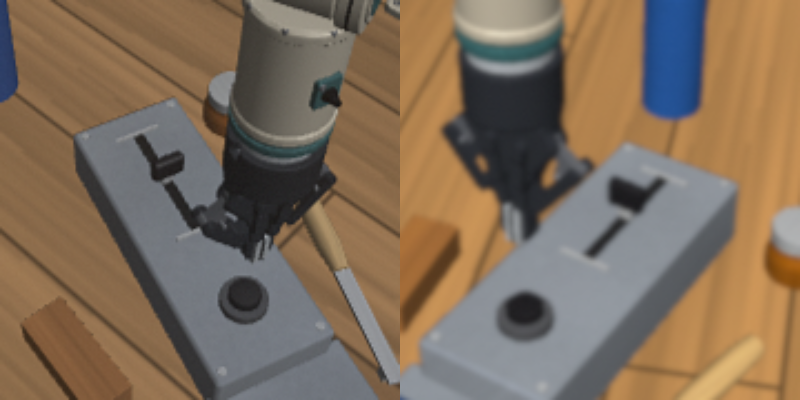

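Both views show the lever standing in mid-slot, released, with the fingertip above the button. Press it.

>>> move_arm --pt "0.3 0 2 0 0 0" --pt "0.3 0 4.5 0 0 0" --pt "0.3 0 6 0 0 0" --pt "0.3 0 6.6 0 0 0" --pt "0.3 0 7 0 0 0" --pt "0.3 0 7.2 0 0 0" --pt "0.3 0 7.4 0 0 0" --pt "0.3 0 7.5 0 0 0" --pt "0.3 0 7.5 0 0 0" --pt "0.3 0 7.5 0 0 0"

```text
clock: 9.5
eef_pos: [605.5, 61.5, 87.8]
tool_rot: [3.141, 0.0, 1.207]
force: [-2.2, -1.4, 4.5]
width: -0.2
```

>>> move_arm --pt "0 0 0.1 0 0 0" --pt "0 0 0.15 0 0 0" --pt "0 0 0.2 0 0 0" --pt "0 0 0.25 0 0 0" --pt "0 0 0.25 0 0 0"

```text
clock: 10.0
eef_pos: [605.5, 61.6, 86.0]
tool_rot: [3.141, 0.0, 1.207]
force: [-3.4, -2.4, 12.8]
width: 0.1
```

The force jumped to 12.8 N, well above the 5 N spring, so the button is at its stop. Release and rise.

>>> move_arm --pt "0 0 -0.4 0 0 0" --pt "0 0 -1 0 0 0" --pt "0 0 -3 0 0 0" --pt "0 0 -6 0 0 0" --pt "0 0 -9 0 0 0" --pt "0 0 -12 0 0 0" --pt "0 0 -14 0 0 0" --pt "0 0 -14 0 0 0" --pt "0 0 -14 0 0 0"

```text
clock: 10.9
eef_pos: [605.4, 62.2, 224.6]
tool_rot: [3.141, -0.001, 1.208]
force: [-0.2, 0.1, -1.0]
width: 0.1
```

```bash
python3 - <<'E'
from h import *
s=ctrl.read_state();print(s['clock'],np.round(s['eef_pos'],1),np.round(s['force'],1))
L0=np.array([516.8,-168.9])+29.8*np.array([np.cos(1.206),np.sin(1.206)]);X=np.array([np.cos(1.207),np.sin(1.207)])
for n in('scene','side'):
    cv2.imwrite(f'pics/{n}9.png',cv2.cvtColor(eyes.get_image(n),cv2.COLOR_RGB2BGR));c=eyes.calibration(n)
    print(n,[(t,proj(c,[*(L0+t*X),98]).round(1).tolist()) for t in(36,54,72)])
a=cv2.resize(cv2.imread('pics/scene9.png'),(400,300));b=cv2.resize(cv2.imread('pics/side9.png'),(400,300))
a2=cv2.resize(cv2.imread('pics/scene9.png')[180:300,260:420],(400,300));b2=cv2.resize(cv2.imread('pics/side9.png')[195:315,200:360],(400,300))
cv2.imwrite('pics/c9.png',np.vstack([np.hstack([a,b]),np.hstack([a2,b2])]))
E
```

```text
10.9 [605.4  62.2 224.6] [-0.2  0.1 -1. ]
scene [(36, [302.0, 208.9]), (54, [305.6, 214.4]), (72, [309.2, 220.1])]
side [(36, [294.3, 223.2]), (54, [290.2, 227.4]), (72, [286.0, 231.7])]
```

View pics/c9.png

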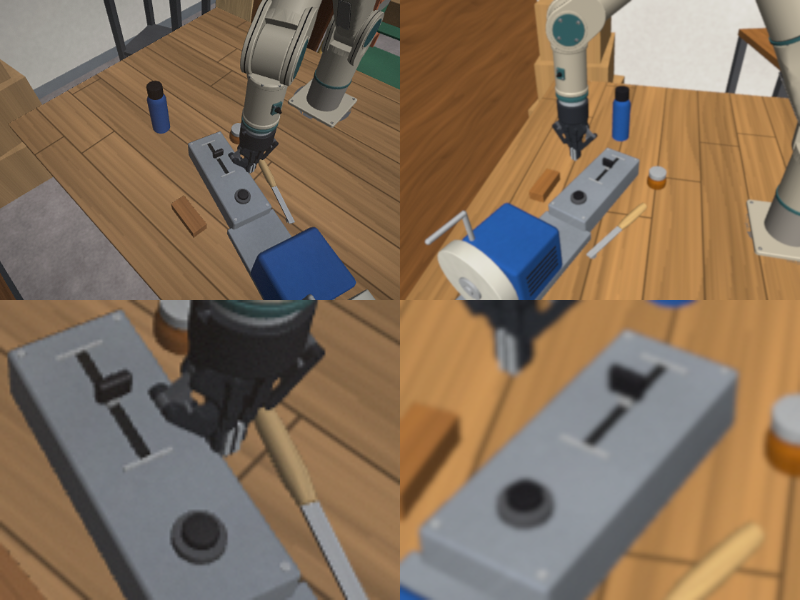

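The lever is at about (305,214) in the scene view and (291,226) in the side view. The predictions for 54 mm are (305.6,214.4) and (290.2,227.4). The button is out, the bystanders are where they were and the arm is clear, so I'm handing in.

```bash
python3 -c "
from cell import ctrl
print(ctrl.finish_job())"
```

```text
the job is handed in; nothing more can be done
None
```

I pushed the lever with the closed fingertip, one click at a time, checking each by camera, and stopped at the third. I then backed off, pressed the start button and let go of it. The job was handed in at about 11 s on the robot's clock; the hand-in reports no verdict.

- **Lever:** after the press, both fixed cameras showed it within about 1.5 px of the predicted 54 mm position, where one notch is about 6 px.
- **Button:** I judged it fully in by force, which reached 12.8 N against a spring of about 5 N, with the fingertip at z = 86 mm. That is the expected end of travel; its travel was not read directly. Afterwards it looked out again in both views.
- **Bystanders:** by eye, none had moved in the last views; I did not measure them again.
- **Arm:** it ended clear at z = 225 mm with about zero force.
- **Disagreements:** the fingertip met the lever about 2 mm earlier than the 22 mm pad width suggested. I allowed for this after the first click. The first camera estimates of the button differed by about 8 mm between views, so I used its known distance from the lever instead.

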